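# Open the lot for bidding at a sale-room counter

### The job

Open the next lot at this sale-room counter, whose customers stand on the far side from you: first stand the narrow-necked white vase upright and gently in the middle of the round wooden stand and let go, then turn the handwheel of the price dial until the pointer on its far rim is over the one long mark of the scale. Next spin the little two-faced sign half a turn so that its ring face looks at the customers instead of its bar face, square with its oblong foot, and finally press the counter bell fully down and let it come up. Leave the other goods where they are.

Things in the scene. Friction and masses are not known exactly. Their poses are not given: they have to be found in the camera images.
- vase: Glossy white ceramic vase, 160 mm tall, about 0.35 kg (varies). Round: foot 66 mm across, belly 84 mm across at height 50 mm, straight narrow neck 32 mm across from 104 to 154 mm height, lip 38 mm across at the very top. Origin: centre of its underside, z up. It can be gripped by the neck from above. It starts on the table and may swap places with the mug and the jar.
- stand: Fixed round dark-wood display stand, 132 mm across, 42 mm tall, flat top at 42 mm. Origin: centre of its underside.
- dial_base: Fixed foot of the price dial, on the table; origin: the point on the table under the wheel's vertical axis; z up; its x axis points roughly to the far (customer) side. The pointer sweeps about 113 mm from the axis; the handwheel's steel rim (150 mm across, 16 mm thick) has its top 104 mm above the table, its 44 mm wide hub 110 mm.
- scale: Fixed grey scale drum of the dial, 168 mm across, under the wheel, top at height 67 mm. Origin on the wheel's axis at table height; its x axis points from the axis to the long mark. On its far half it carries black upright bars, 20 degrees apart: eight short ones (22 mm tall, reaching 95 mm from the axis) and in their middle one long mark (56 mm tall, 8 mm wide, reaching 118 mm from the axis).
- mark (a point): Top of the scale's one long mark, 112 mm from the wheel's axis, 65 mm above the table. Where it lies round the far side varies.
- pointer (a point): Lower tip of the pointer, a dark finger 8 mm wide that projects from the wheel's far rim and hangs down beyond it: 112 mm from the axis, 73 mm above the table, so it passes 8 mm above the long mark. It is exactly opposite the wheel's handle.
- handle (a point): Centre of the top of the wheel's upright round black handle, 24 mm in diameter, which stands on the near rim 75 mm from the axis, from 102 to 154 mm above the table. It does not spin on the wheel.
- wheel (a joint): Angle of the handwheel about its vertical axis, rad, positive anticlockwise from above; 0 when the pointer lies along the x axis of dial_base. Turns from -1.5 to 1.5; friction 0.12 N m holds it wherever it is left (about 1.6 N at the handle).
- sign_base: Fixed oblong dark steel foot of the sign, 140 mm wide, 80 mm deep, 12 mm thick, with the upright spindle; origin on the table under the spindle's axis. Its x axis runs along the foot's short sides, points roughly to the customers (far side) and is the direction that the shown face must look.
- sign_top (a point): Middle of the top edge of the sign panel, on the spindle's axis, 202 mm above the table. The panel is plain wood, 130 mm wide, 14 mm thick, from 90 to 202 mm above the table, and turns about the vertical axis through its middle. It can be pinched across its thickness at the top edge.
- ring_face (a point): Centre of the raised dark ring (60 mm across) on one face of the sign panel, 130 mm above the table and 8 mm from the spindle's axis. The other face has a raised dark level bar, 78 x 20 mm. The ring face starts towards the robot.
- sign (a joint): Angle of the sign about its spindle, rad, positive anticlockwise from above. At 0 the bar face looks along sign_base's x axis; at pi or -pi the ring face does. It turns either way to 3.6 and stays where it is left (friction 0.05 N m).
- bell_base: Fixed steel counter bell, a dome 86 mm across and 52 mm tall on a black foot 92 mm across; origin: centre of its underside.
- bell_top (a point): Top of the bell's plunger, a steel button 30 mm across in the middle of the dome, 75 mm above the table when up.
- bell (a joint): How far the plunger is pressed, m: 0 up, 0.008 fully down. Fully down takes 5 N; a spring returns it.
- mug: Bystander, to be left alone: blue ceramic mug with a side handle, 80 mm across, 92 mm tall. Origin: centre of its underside.
- jar: Bystander, to be left alone: amber screw-top jar, 82 mm across, 115 mm tall. Origin: centre of its underside.
- bowl: Bystander, to be left alone: white bowl, 130 mm across, 55 mm tall. Origin: centre of its underside.
- books: Bystander, to be left alone: two stacked books, 190 x 130 mm, 42 mm tall. Origin: centre of its underside.
- frame: Bystander, to be left alone: picture frame lying flat, 180 x 140 x 13 mm. Origin: centre of its underside.
- tin: Bystander, to be left alone: steel tin with a paper label, 80 mm across, 100 mm tall. Origin: centre of its underside.
- candlestick: Bystander, to be left alone: brass candlestick, foot 80 mm across, 110 mm tall. Origin: centre of its underside.
Things that resemble listed ones, but are neither listed nor needed, are in the scene too. What is shaped like the vase but pink or purple is not meant.

How it is judged:
By the outcome, as a careful person would: the job done as asked, in the order asked, and still so for the second after the job is handed in, with the robot touching nothing.
It also fails if it takes over 72 s, if anything falls off the work surface, if the arm or the gripper's body presses on something with over 40 N, if the wrist force passes 120 N, or if a joint passes its speed limit or range.

### The arm

A 6-joint arm with a two-finger parallel gripper is mounted at the origin on the work surface. World frame = base frame: x ahead of the robot, y to its left, z up, the work surface at z = 0. Lengths are in mm, angles in rad, forces in N, time in s.
With the tool pointing down it reaches from about 350 to 975 mm from the base axis. Payload 7.1 kg.
Tool frame: the origin (TCP) lies at the very end of the fingers, on their centre line; the grasp point (between the pads) lies ctrl.hold_point_z behind it (ctrl.hold_point_z is the distance from the TCP to the grasp point, in mm); z points along the fingers, y is the line along which they close (so a half turn about z gives the same grasp; the last joint's range is limited). The gripper opens to 88 mm and grips with 3 to 60 N. Pads are 20 mm wide; open, the fingers measure 115 mm over their backs; the gripper's body (75 mm by 178 mm) begins 61 mm behind the grasp point.
Start: joints at [1.315, 0.423, 1.63, -0, 1.089, -0.019], TCP at [146.589, 607.549, 222.675] pointing down, gripper open.
Joint ranges: [-3, 3], [-0.9, 2.11], [0.09, 2.58], [-1.31, 4.45], [0.11, 2.69], [-2.54, 2.54]. Speed limits (rad/s): [2.39, 2.39, 3.01, 3.14, 3.14, 3.14].

### API

Orientations are given as a rotation vector (axis times angle).
In Python, from workcell import ctrl gives the robot as it stands. The module is installed in compiled form; this text tells all that it offers.
- The arm moves only by the shell command python3 -m creep 'ROWS'. ROWS is JSON, a list of rows, each an object with "translation": the shift along the tool's x, y, z in mm, a list of three; "angular": the turn, a rotation vector about the tool's x, y, z in rad, a list of three; "jaw": the opening, from 0 (shut) to 1 (fully open). A call has exactly 8 rows; each row is the pose to reach, as a shift and turn from the pose commanded when the call began, along the tool's axes at that moment; what a row does not reach only later rows make up. A row lasts 1/8 s, in which the tool goes at most 62.5 mm and 10.7 degrees, less where a joint would pass 70% of its speed; a pose out of reach is approached as far as the arm can. A call with a gripper value outside its range is refused whole. The fingers move at their own pace and stop on an object; the grip force is fixed at half the most. Time passes only in rows, so rows that repeat a pose let the fingers close, or fill a call up. It gives the time, the measured TCP pose, the force, the opening and the grip force at its end, in the units of the state.
- ctrl.get_obs(): the state, without advancing time (a new reading comes with each control period).
- ctrl.get_image(name): name is "scene" or "top"; returns the picture (480x640x3 uint8, red, green, blue); there is no depth.
- ctrl.camera_info(name): a dict with "camera_matrix" (3x3 intrinsics, pixels), "distortion" ([k1, k2, p1, p2, k3] as OpenCV has them; the pictures are not rectified), "world_from_camera" (4x4, takes a point from camera to world coordinates). Camera axes: x right, y up, looking along -z (the intrinsics and any distortion apply to the point x, -y, -z); pixel columns grow to the right and rows downward; lengths in mm; the calibration is good to about 2 mm. A picture is of the moment at which its call begins. camera_info takes no time and is no camera call.
- ctrl.close_job(): hands the job in; it is judged then, once.
Trained networks look in the newest picture that a camera, given by its name, has taken for a name from the list of things; names that differ only in an ending like _2 or _b are one class to them, and where a whole thing is asked for, a point or a joint stands for the part that bears it (a point fixed in the world has none). Each returns a list of dicts, best first, with "score" (0 to 1); they miss things now and then, are a little off and sometimes report something else, mostly with a low value. They report only what shows in the picture. A call takes as long as a camera call. They do not tell look-alikes from the thing itself.
- ctrl.look_for(camera, label): "rect" ([left, top, right, bottom] in pixels, round what is visible of it).
The state is a dict: "t": time; "qpos": joint angles; "qvel": joint speeds; "joint_torque": joint torques, N m; "ee_pos": TCP position; "orientation": TCP orientation; "ft_force": force on the tool from outside, world axes, zero at the start; "moment": the same for the moment, N m; "width": finger opening in mm; "grasp_force": force on a finger pad.
Only numpy, scipy, OpenCV 4.12 (cv2) and the standard library are available. Lean on these libraries where they do the work, as an engineer would, in place of code of your own. Each camera call takes 0.05 s, during which the arm holds its last target. There are 200 camera calls.

## Working session

There is one attempt and no reset: what is moved stays moved. The work goes in short steps, Python scripts to look and compute and a shell command to move; the robot and the scene stay as the last step left them, time stands still between calls to the robot, and variables do not carry over. Pictures are saved under pics/ and viewed, at most 10 in all, crops included, and the job is handed in when it is done.

```bash
mkdir -p pics; ls; cat > h.py <<'E'
import numpy as np, cv2
from workcell import ctrl
from scipy.spatial.transform import Rotation as R
def snap(c,n):
    im=ctrl.get_image(c); cv2.imwrite(f'pics/{n}.png',im[:,:,::-1]); return im
def cam(c):
    i=ctrl.camera_info(c); return np.array(i['camera_matrix'],float),np.array(i['distortion'],float),np.array(i['world_from_camera'],float)
def ray(c,uv):
    K,d,T=cam(c); p=cv2.undistortPoints(np.array([[uv]],float),K,d)[0,0]
    v=T[:3,:3]@np.array([p[0],-p[1],-1]); return T[:3,3],v/np.linalg.norm(v)
def at(c,uv,z):
    o,v=ray(c,uv); return o+v*(z-o[2])/v[2]
def pix(c,P):
    K,d,T=cam(c); P=np.atleast_2d(np.array(P,float)); q=(P-T[:3,3])@T[:3,:3]; q=q*[1,-1,-1]
    return cv2.projectPoints(q,np.zeros(3),np.zeros(3),K,d)[0][:,0]
def tool(P):
    o=ctrl.get_obs(); r=R.from_rotvec(o['orientation']); return r.inv().apply(np.array(P)-o['ee_pos'])
E
python3 - <<'E'
from h import *
np.set_printoptions(precision=2,suppress=True)
print(ctrl.get_obs(),ctrl.hold_point_z)
for c in('scene','top'):
    snap(c,c+'0'); i=ctrl.camera_info(c); print(c,np.array(i['world_from_camera']),np.array(i['camera_matrix']),i['distortion'])
    for l in 'vase stand dial_base scale mark pointer handle sign_base sign_top ring_face bell_base bell_top mug jar bowl tin candlestick books frame'.split():
        print(l,[(np.round(r['rect']).tolist(),round(r['score'],2)) for r in ctrl.look_for(c,l)][:3])
print(ctrl.get_obs()['t'])
E
```

```text
pics
{'t': 0.0, 'qpos': array([ 1.32,  0.42,  1.63, -0.  ,  1.09, -0.02]), 'qvel': array([ 0.,  0.,  0.,  0., -0.,  0.]), 'joint_torque': array([ -0.  , -54.46, -27.37,   0.06,   0.02,  -0.  ]), 'ee_pos': array([146.46, 607.03, 221.91]), 'orientation': array([-0.37, -3.12,  0.  ]), 'ft_force': array([-0.23,  0.07,  0.55]), 'moment': array([ 0.02, -0.04, -0.03]), 'grasp_force': 0.0, 'width': 87.81205786608807} 18.700000000000003
scene [[  -0.6    -0.65    0.47 1144.19]
 [   0.8    -0.49    0.35  400.02]
 [   0.01    0.59    0.81 1170.51]
 [   0.      0.      0.      1.  ]] [[592.58   0.   324.25]
 [  0.   592.58 238.76]
 [  0.     0.     1.  ]] [-0.2  0.   0.   0.   0. ]
vase [([439.0, 255.0, 473.0, 313.0], 0.95), ([465.0, 219.0, 501.0, 279.0], 0.72), ([522.0, 256.0, 561.0, 312.0], 0.61)]
stand [([330.0, 300.0, 391.0, 364.0], 0.81), ([485.0, 298.0, 530.0, 356.0], 0.75)]
dial_base [([256.0, 196.0, 332.0, 296.0], 0.93)]
scale [([248.0, 218.0, 334.0, 288.0], 0.73), ([367.0, 244.0, 405.0, 286.0], 0.58)]
mark [([251.0, 216.0, 332.0, 292.0], 0.68), ([331.0, 300.0, 391.0, 364.0], 0.56)]
poin
[... 1679 characters left out ...]
57.0, 370.0, 194.0], 0.55)]
sign_base [([413.0, 236.0, 475.0, 270.0], 0.92)]
sign_top [([422.0, 239.0, 478.0, 255.0], 0.61)]
ring_face [([419.0, 241.0, 475.0, 253.0], 0.57)]
bell_base [([269.0, 272.0, 299.0, 301.0], 0.64)]
bell_top [([293.0, 159.0, 322.0, 190.0], 0.46)]
mug [([189.0, 223.0, 220.0, 264.0], 0.62)]
jar [([160.0, 272.0, 192.0, 300.0], 0.72)]
bowl [([325.0, 156.0, 371.0, 193.0], 0.9), ([312.0, 216.0, 369.0, 273.0], 0.36), ([160.0, 271.0, 193.0, 303.0], 0.32)]
tin [([209.0, 170.0, 238.0, 206.0], 0.72)]
candlestick [([295.0, 160.0, 320.0, 191.0], 0.8)]
books [([394.0, 295.0, 468.0, 368.0], 0.64), ([373.0, 162.0, 428.0, 224.0], 0.55)]
frame [([375.0, 164.0, 425.0, 224.0], 0.61)]
2.0
```

```bash
python3 - <<'E'
import cv2
a=cv2.imread('pics/scene0.png')[120:435,130:570]; cv2.imwrite('pics/s0c.png',cv2.resize(a,(800,573),interpolation=cv2.INTER_CUBIC))
a=cv2.imread('pics/top0.png')[150:380,140:490]; cv2.imwrite('pics/t0c.png',cv2.resize(a,(800,526),interpolation=cv2.INTER_CUBIC))
E
```

```text
(no output)
```

View pics/s0c.png

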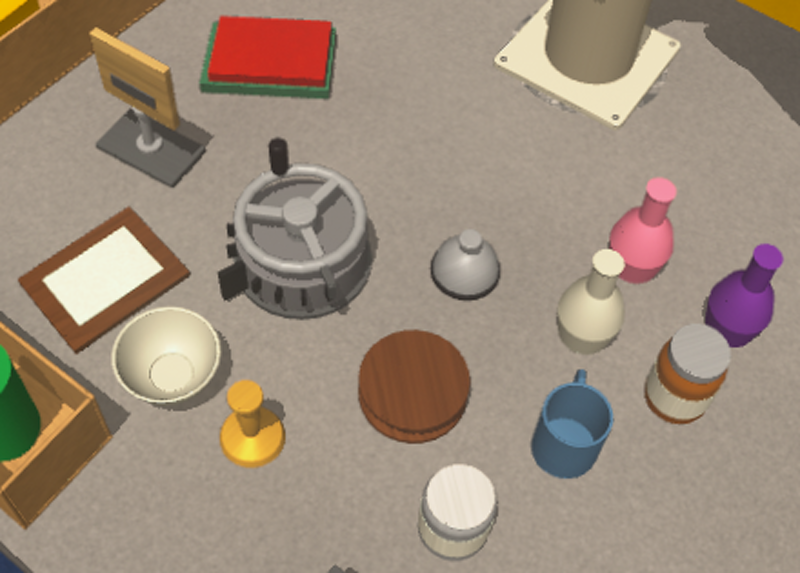

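View pics/t0c.png

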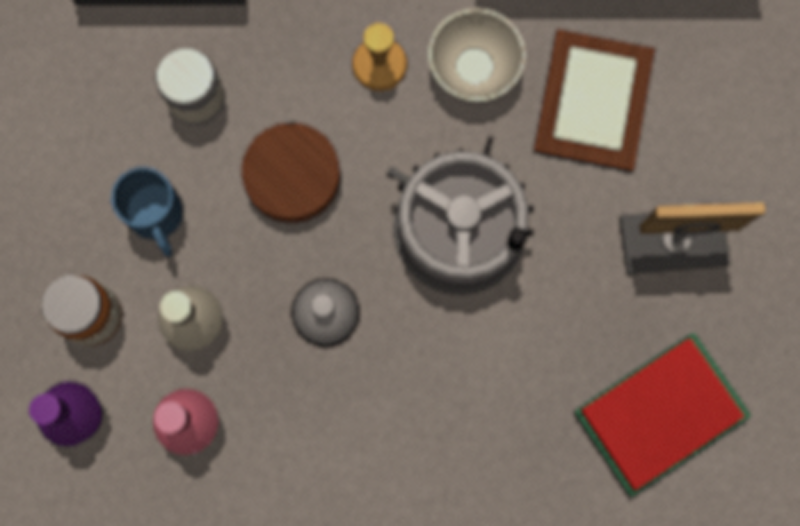

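```bash
cat > loc.py <<'E'
from h import *
np.set_printoptions(precision=1,suppress=True)
S=lambda x,y:(130+x*.55+-.225,120+y*.55-.225); T=lambda x,y:(140+x*.4375-.28,150+y*.4375-.28)
def both(n,t,s,z):
    a=at('top',T(*t),z); b=at('scene',S(*s),z); print(n,a[:2],b[:2])
both('lip',(176,305),(608,262),160)
both('stand',(291,171),(414,383),42)
both('hub',(463,211),(300,212),110)
both('handle',(518,233),(278,144),154)
both('bell',(322,306),(471,238),75)
both('pointer tip',(393,174),(330,288),73)
both('marktop',(489,145),(232,275),65)
for p in [(648,213),(765,207),(757,230),(640,233)]: print('sign edge',at('top',T(*p),202)[:2])
for p in [(93,32),(178,76)]: print('sign edge scene',at('scene',S(*p),202)[:2])
for p in [(622,216),(728,208),(729,264),(630,273)]: print('foot',at('top',T(*p),12)[:2])
for p in [(97,145),(174,184),(211,136),(136,100)]: print('foot s',at('scene',S(*p),12)[:2])
E
python3 loc.py
```

```text
lip [430.9 230.2] [427.5 234.2]
stand [626.3 105.2] [632.2 113.9]
hub [ 556.9 -118.6] [ 555.4 -114. ]
handle [ 519.8 -182.8] [ 514.8 -178.9]
bell [441.3  60. ] [439.5  63.7]
pointer tip [614.3 -30.3] [602.1 -32.6]
marktop [ 655.4 -156.4] [ 655.6 -142.9]
sign edge [ 534.2 -332.6]
sign edge [ 541.4 -472. ]
sign edge [ 513.5 -460.7]
sign edge [ 510.1 -322. ]
sign edge scene [ 541.7 -464.5]
sign edge scene [ 533.8 -320.8]
foot [ 571.2 -337.5]
foot [ 582.  -480.7]
foot [ 505.6 -477.5]
foot [ 493.7 -345. ]
foot s [ 582.1 -464.6]
foot s [ 567.6 -328.9]
foot s [ 472.4 -345. ]
foot s [ 486.5 -479.4]
```

```bash
python3 - <<'E'
import cv2, numpy as np
s=cv2.imread('pics/scene0.png'); t=cv2.imread('pics/top0.png')
z=lambda a:cv2.resize(a,(400,300),interpolation=cv2.INTER_CUBIC)
A=z(t[205:280,300:400]);B=z(s[208:298,245:365][:, :]);
C=z(t[225:285,405:485]);D=z(s[130:220,155:275])
cv2.imwrite('pics/z0.png',np.vstack([np.hstack([A,B]),np.hstack([C,D])]))
from h import *
for c,im,r in(('top',t,(235,195,300,260)),('scene',s,(320,290,400,372))):
    x0,y0,x1,y1=r; h=cv2.cvtColor(im,cv2.COLOR_BGR2HSV)[y0:y1,x0:x1]
    m=((h[...,0]<14)&(h[...,1]>120)).astype(np.uint8)
    k=cv2.findContours(m,cv2.RETR_EXTERNAL,cv2.CHAIN_APPROX_NONE)[0]; k=max(k,key=cv2.contourArea)
    print(c,cv2.boundingRect(k),r, cv2.contourArea(k))
    # compare with projected outline extents for candidate centre: fit silhouette
    from scipy.optimize import minimize
    th=np.linspace(0,2*np.pi,60)
    obs=np.array(cv2.boundingRect(k),float); obs=np.array([x0+obs[0],y0+obs[1],x0+obs[0]+obs[2]-1,y0+obs[1]+obs[3]-1])
    def f(p):
        P=np.concatenate([np.c_[p[0]+66*np.cos(th),p[1]+66*np.sin(th),np.full(60,zz)] for zz in(0,42)])
        q=pix(c,P); return np.r_[q.min(0),q.max(0)]-obs
    r=minimize(lambda p:(f(p)**2).sum(),[629,109],method='Nelder-Mead'); print(c,r.x,f(r.x))
E
```

```text
top (11, 9, 42, 43) (235, 195, 300, 260) 1340.5
top [629.86801198 107.76147185] [-1.51609112 -1.50398988  1.55228235  1.46019068]
scene (8, 12, 60, 61) (320, 290, 400, 372) 2885.5
scene [625.27515549 109.42500252] [-1.44244555 -1.6789494   1.41526619  1.45756954]
```

View pics/z0.png

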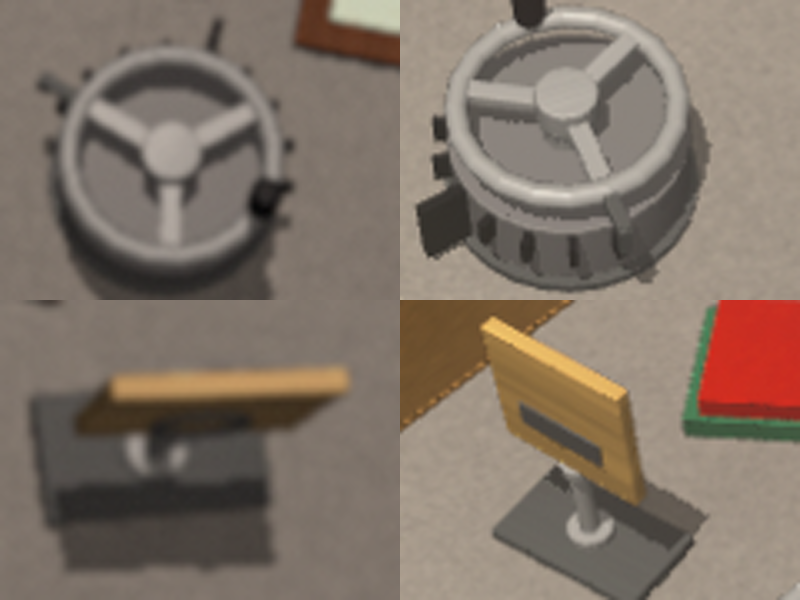

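```bash
python3 - <<'E'
from h import *
np.set_printoptions(precision=1,suppress=True)
A=lambda x,y:(300+x/4-.375,205+y/4-.375); B=lambda x,y:(245+x*.3-.35,208+y*.3-.35); C=lambda x,y:(405+x/5-.4,225+y/5-.4); D=lambda x,y:(155+x*.3-.35,130+y*.3-.35)
ht=at('top',A(171,151),110); hs=at('scene',B(168,90),110); print(ht,hs)
for n,c,h,uv,z in [('mark','top',ht,A(216,22),65),('mark','scene',hs,B(17,204),65),('ptr','top',ht,A(42,80),78),('ptr','scene',hs,B(222,245),73),('handle','top',ht,A(265,190),154)]:
    p=at(c,uv,z); d=(p-h)[:2]; print(n,c,p,np.hypot(*d),np.degrees(np.arctan2(d[1],d[0])))
for p in [(112,377),(348,368),(345,392),(112,398)]: print('sign',at('top',C(p[0],p[1]-300),202)[:2])
for p in [(482,320),(493,318),(627,395),(615,402)]: print('sign s',at('scene',D(p[0]-400,p[1]-300),202)[:2])
print(at('top',C(155,150),12),at('scene',D(190,230),12)) # spindle collar
E
```

```text
[ 555.9 -118.8  110. ] [ 551.3 -116.5  110. ]
mark top [ 664.9 -156.5   65. ] 115.30833700492677 -19.059624034143216
mark scene [ 661.5 -160.3   65. ] 118.58434001259438 -21.672650722489173
ptr top [616.8 -25.7  78. ] 111.25598371344275 56.815189196349976
ptr scene [608.2 -27.9  73. ] 105.24500270125826 57.27670482343661
handle top [ 518.5 -181.5  154. ] 72.99996248813844 -120.84844858363333
sign [ 542.3 -343.2]
sign [ 547.1 -471.8]
sign [ 533.8 -469.3]
sign [ 530.6 -342.6]
sign s [ 540.  -472.1]
sign s [ 533.9 -467. ]
sign s [ 532.6 -337.1]
sign s [ 542.3 -339.3]
[ 538.6 -408.8   12. ] [ 535.5 -406.8   12. ]
```

```bash
cat >> h.py <<'E'
def st(*P):
    o=ctrl.get_obs(); r=R.from_rotvec(o['orientation']).as_matrix()
    print('t',round(o['t'],2),'pos',np.round(o['ee_pos'],1),'yaw_y',round(np.degrees(np.arctan2(r[1,1],r[0,1])),1),'down',np.round(r[:,2],3),'q16',np.round(o['qpos'][[0,5]],2),'F',np.round(o['ft_force'],1),'w',round(o['width'],1),round(o['grasp_force'],1))
    for p in P: print(p,'->',np.round(tool(p),1))
E
python3 -c "
from h import *
st([429,232,222],[429,232,113],[627.5,108.5,222])"
```

```text
t 2.0 pos [146.6 607.5 222.7] yaw_y 76.4 down [ 0. -0. -1.] q16 [ 1.32 -0.02] F [-0.4  0.3 -0.3] w 87.8 0.0
[429, 232, 222] -> [-362.6 -298.8    0.7]
[429, 232, 113] -> [-362.6 -298.8  109.7]
[627.5, 108.5, 222] -> [-584.6 -372.3    0.7]
```

```bash
python3 -m creep '[{"translation":[-60,-50,0],"angular":[0,0,0],"jaw":1},{"translation":[-363,-299,0],"angular":[0,0,0],"jaw":1},{"translation":[-363,-299,0],"angular":[0,0,0],"jaw":1},{"translation":[-363,-299,0],"angular":[0,0,0],"jaw":1},{"translation":[-363,-299,0],"angular":[0,0,0],"jaw":1},{"translation":[-363,-299,0],"angular":[0,0,0],"jaw":1},{"translation":[-363,-299,0],"angular":[0,0,0],"jaw":1},{"translation":[-363,-299,0],"angular":[0,0,0],"jaw":1}]'; python3 - <<'E'
from h import *
im=snap('top','t1'); im2=snap('scene','s1'); st([429,232,113])
z=lambda a:cv2.resize(a,(400,400),interpolation=cv2.INTER_CUBIC)[:,:,::-1]
cv2.imwrite('pics/z1.png',np.hstack([z(im[240:340,170:270]),z(im2[220:320,410:510])]))
for p in ([429,232,222],[429,232,160]): print(pix('top',p),pix('scene',p))
E
```

```text
t: 3.0
ee_pos: [430.8, 229.5, 223.0]
orientation: [0.375, 3.118, 0.0]
ft_force: [-0.2, 0.7, -0.6]
width: 87.6
grasp_force: 0.0
t 3.1 pos [431.  229.6 222.9] yaw_y 76.2 down [ 0.001 -0.    -1.   ] q16 [ 0.47 -0.86] F [-0.6  0.1  0.5] w 87.7 0.0
[429, 232, 113] -> [  2.6   1.8 109.9]
[[211.87911195 280.61944793]] [[468.98817178 246.53362449]]
[[216.03107471 283.84231459]] [[462.94210016 263.82804452]]
```

View pics/z1.png

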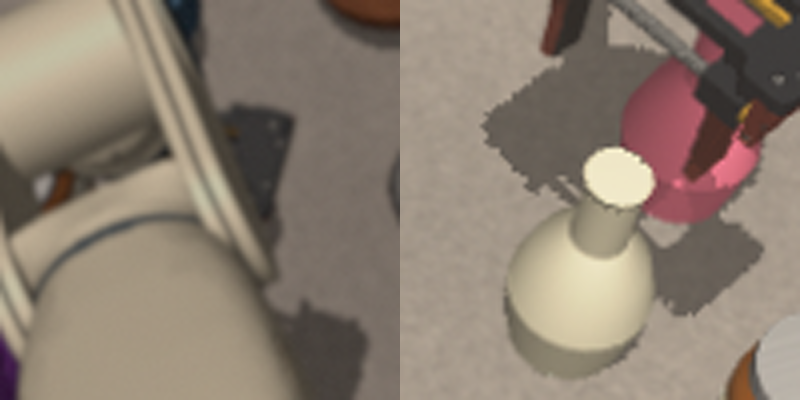

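```bash
python3 -m creep '[{"translation":[2,2,40],"angular":[0,0,0],"jaw":1},{"translation":[2,2,80],"angular":[0,0,0],"jaw":1},{"translation":[2,2,109],"angular":[0,0,0],"jaw":1},{"translation":[2,2,109],"angular":[0,0,0],"jaw":0},{"translation":[2,2,109],"angular":[0,0,0],"jaw":0},{"translation":[2,2,109],"angular":[0,0,0],"jaw":0},{"translation":[2,2,109],"angular":[0,0,0],"jaw":0},{"translation":[2,2,109],"angular":[0,0,0],"jaw":0}]'; python3 -c "
from h import *
st([627.5,108.5,230])"
```

```text
t: 4.1
ee_pos: [428.1, 234.3, 114.3]
orientation: [0.371, 3.119, 0.001]
ft_force: [-0.0, -0.5, -0.3]
width: 41.4
grasp_force: 0.0
t 4.1 pos [428.1 234.3 114.3] yaw_y 76.4 down [ 0.001  0.001 -1.   ] q16 [ 0.48 -0.86] F [-0.  -0.5 -0.3] w 41.4 0.0
[627.5, 108.5, 230] -> [-223.4  -75.4 -115.6]
```

```bash
python3 -m creep '[{"translation":[0,0,0],"angular":[0,0,0],"jaw":0},{"translation":[0,0,0],"angular":[0,0,0],"jaw":0},{"translation":[0,0,-10],"angular":[0,0,0],"jaw":0},{"translation":[0,0,-35],"angular":[0,0,0],"jaw":0},{"translation":[0,0,-65],"angular":[0,0,0],"jaw":0},{"translation":[0,0,-95],"angular":[0,0,0],"jaw":0},{"translation":[-5,-2,-115],"angular":[0,0,0],"jaw":0},{"translation":[-25,-8,-118],"angular":[0,0,0],"jaw":0}]'; python3 -c "
from h import *
st([627.5,108.5,230])"
```

```text
t: 5.1
ee_pos: [450.7, 220.6, 233.0]
orientation: [0.369, 3.118, 0.002]
ft_force: [-0.5, 0.5, -2.6]
width: 34.1
grasp_force: 30.0
t 5.1 pos [450.7 220.6 233. ] yaw_y 76.5 down [ 0.002  0.001 -1.   ] q16 [ 0.43 -0.9 ] F [-0.5  0.5 -2.6] w 34.1 30.0
[627.5, 108.5, 230] -> [-198.   -67.8    3.2]
```

```bash
python3 -m creep '[{"translation":[-25,-9,0],"angular":[0,0,0],"jaw":0},{"translation":[-60,-21,0],"angular":[0,0,0],"jaw":0},{"translation":[-95,-33,0],"angular":[0,0,0],"jaw":0},{"translation":[-130,-45,0],"angular":[0,0,0],"jaw":0},{"translation":[-160,-55,0],"angular":[0,0,0],"jaw":0},{"translation":[-183,-63,0],"angular":[0,0,0],"jaw":0},{"translation":[-198,-68,0],"angular":[0,0,0],"jaw":0},{"translation":[-198,-68,10],"angular":[0,0,0],"jaw":0}]'; python3 - <<'E'
from h import *
im=snap('top','t2'); im2=snap('scene','s2'); st([627.5,108.5,156])
z=lambda a:cv2.resize(a,(400,400),interpolation=cv2.INTER_CUBIC)[:,:,::-1]
cv2.imwrite('pics/z2.png',np.hstack([z(im[180:280,220:320]),z(im2[240:380,290:430])]))
E
```

```text
t: 6.1
ee_pos: [627.8, 107.1, 221.1]
orientation: [0.373, 3.119, 0.0]
ft_force: [0.3, -0.2, -2.3]
width: 33.5
grasp_force: 30.0
t 6.2 pos [625.2 107.8 219.5] yaw_y 76.4 down [-0.004 -0.    -1.   ] q16 [ 0.15 -1.18] F [-0.3  0.  -2.7] w 33.7 30.0
[627.5, 108.5, 156] -> [-2.3  1.3 63.5]
```

View pics/z2.png

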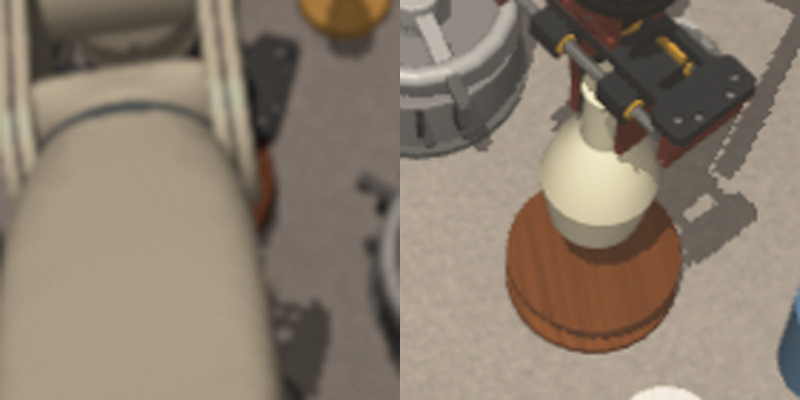

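```bash
python3 -m creep '[{"translation":[0,0,12],"angular":[0,0,0],"jaw":0},{"translation":[0,0,26],"angular":[0,0,0],"jaw":0},{"translation":[0,0,39],"angular":[0,0,0],"jaw":0},{"translation":[0,0,49],"angular":[0,0,0],"jaw":0},{"translation":[0,0,56],"angular":[0,0,0],"jaw":0},{"translation":[0,0,60],"angular":[0,0,0],"jaw":0},{"translation":[0,0,62],"angular":[0,0,0],"jaw":0},{"translation":[0,0,63],"angular":[0,0,0],"jaw":0}]'; python3 -c "
from h import *
st([627.5,108.5,156])"
```

```text
t: 7.2
ee_pos: [627.0, 108.0, 158.9]
orientation: [0.371, 3.119, 0.0]
ft_force: [-0.3, 0.5, -1.4]
width: 33.9
grasp_force: 30.0
t 7.2 pos [627.  108.  158.9] yaw_y 76.4 down [ 0.  0. -1.] q16 [ 0.15 -1.18] F [-0.3  0.5 -1.4] w 33.9 30.0
[627.5, 108.5, 156] -> [-0.4  0.6  2.9]
```

```bash
python3 -m creep '[{"translation":[0,0,0.5],"angular":[0,0,0],"jaw":0},{"translation":[0,0,1],"angular":[0,0,0],"jaw":0},{"translation":[0,0,1.5],"angular":[0,0,0],"jaw":0},{"translation":[0,0,2],"angular":[0,0,0],"jaw":0},{"translation":[0,0,2.4],"angular":[0,0,0],"jaw":0},{"translation":[0,0,2.7],"angular":[0,0,0],"jaw":0},{"translation":[0,0,3],"angular":[0,0,0],"jaw":0},{"translation":[0,0,3],"angular":[0,0,0],"jaw":0}]'; python3 -c "
from h import *
st()"
```

```text
t: 8.2
ee_pos: [627.1, 108.0, 156.1]
orientation: [0.371, 3.119, 0.0]
ft_force: [-1.0, -0.0, 2.1]
width: 33.6
grasp_force: 30.0
t 8.2 pos [627.1 108.  156.1] yaw_y 76.4 down [ 0.001  0.    -1.   ] q16 [ 0.15 -1.18] F [-1.  -0.   2.1] w 33.6 30.0
```

```bash
python3 -m creep '[{"translation":[0,0,0],"angular":[0,0,0],"jaw":0.5},{"translation":[0,0,0],"angular":[0,0,0],"jaw":0.6},{"translation":[0,0,0],"angular":[0,0,0],"jaw":0.8},{"translation":[0,0,0],"angular":[0,0,0],"jaw":1},{"translation":[0,0,0],"angular":[0,0,0],"jaw":1},{"translation":[0,0,-25],"angular":[0,0,0],"jaw":1},{"translation":[0,0,-60],"angular":[0,0,0],"jaw":1},{"translation":[0,0,-100],"angular":[0,0,0],"jaw":1}]'; python3 - <<'E'
from h import *
st([516,-181.5,200])
E
```

```text
t: 9.2
ee_pos: [626.4, 107.9, 256.2]
orientation: [-0.371, -3.118, 0.001]
ft_force: [-0.2, -0.7, 0.5]
width: 87.5
grasp_force: 0.0
t 9.2 pos [626.4 107.9 256.2] yaw_y 76.4 down [-0.001 -0.    -1.   ] q16 [ 0.15 -1.18] F [-0.2 -0.7  0.5] w 87.5 0.0
[516, -181.5, 200] -> [  39.3 -307.2   56.4]
```

```bash
python3 -m creep '[{"translation":[5,-45,0],"angular":[0,0,0.18],"jaw":1},{"translation":[10,-90,0],"angular":[0,0,0.36],"jaw":1},{"translation":[15,-135,0],"angular":[0,0,0.54],"jaw":1},{"translation":[22,-180,0],"angular":[0,0,0.72],"jaw":1},{"translation":[28,-225,10],"angular":[0,0,0.9],"jaw":1},{"translation":[34,-265,20],"angular":[0,0,1.08],"jaw":1},{"translation":[39,-295,35],"angular":[0,0,1.26],"jaw":1},{"translation":[40,-307,55],"angular":[0,0,1.44],"jaw":1}]'; python3 - <<'E'
from h import *
im=snap('top','t3'); im2=snap('scene','s3'); st([515,-181,122])
z=lambda a:cv2.resize(a,(400,400),interpolation=cv2.INTER_CUBIC)[:,:,::-1]
cv2.imwrite('pics/z3.png',np.hstack([z(im2[180:300,240:360]),z(im2[240:380,290:430])]))
E
```

```text
t: 10.2
ee_pos: [515.5, -182.7, 200.7]
orientation: [2.343, 2.091, 0.001]
ft_force: [0.7, 0.6, -0.5]
width: 87.7
grasp_force: 0.0
t 10.3 pos [ 514.2 -181.7  199. ] yaw_y -6.2 down [-0.003  0.001 -1.   ] q16 [-0.36 -0.25] F [-0.6  0.3 -0.4] w 88.2 0.0
[515, -181, 122] -> [ 0.8  1.  77. ]
```

View pics/z3.png

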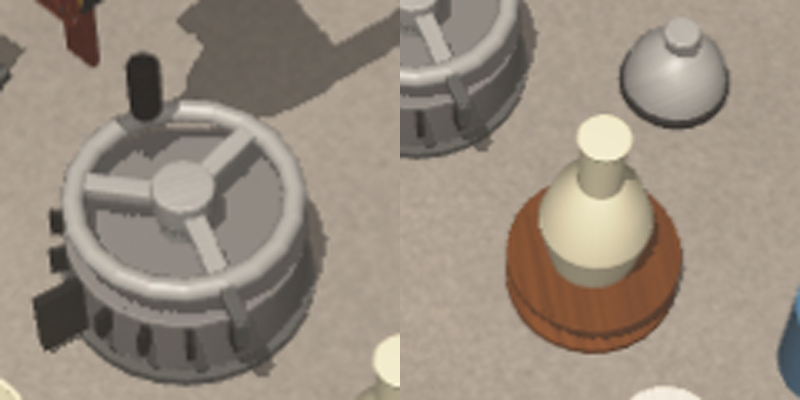

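```bash
python3 -c "
from h import *
print(pix('scene',[627.1,108,202]), at('scene',(361.6,288.1),202))"; python3 -m creep '[{"translation":[0,1,5],"angular":[0,0,0.17],"jaw":1},{"translation":[0,1,20],"angular":[0,0,0.34],"jaw":1},{"translation":[0,1,40],"angular":[0,0,0.46],"jaw":1},{"translation":[0,1,60],"angular":[0,0,0.46],"jaw":1},{"translation":[0,1,77],"angular":[0,0,0.46],"jaw":1},{"translation":[0,1,77],"angular":[0,0,0.46],"jaw":0},{"translation":[0,1,77],"angular":[0,0,0.46],"jaw":0},{"translation":[0,1,77],"angular":[0,0,0.46],"jaw":0}]'
```

```text
[[360.86490062 288.35288085]] [625.79144384 108.80427076 202.        ]
t: 11.3
ee_pos: [517.5, -181.4, 124.5]
orientation: [2.752, 1.513, 0.001]
ft_force: [-0.1, -0.0, -0.6]
width: 61.1
grasp_force: 0.0
```

```bash
python3 -m creep '[{"translation":[0,0,0],"angular":[0,0,0],"jaw":0},{"translation":[0,0,0],"angular":[0,0,0],"jaw":0},{"translation":[0,0,0],"angular":[0,0,0],"jaw":0},{"translation":[0,0,0],"angular":[0,0,0],"jaw":0},{"translation":[0,0,0],"angular":[0,0,0],"jaw":0},{"translation":[0,0,0],"angular":[0,0,0],"jaw":0},{"translation":[0,0,0],"angular":[0,0,0],"jaw":0},{"translation":[0,0,0],"angular":[0,0,0],"jaw":0}]'; python3 - <<'E'
from h import *
st([553.6,-117.7,122])
o=ctrl.get_obs(); c=np.array([553.6,-117.7]); p=o['ee_pos'][:2]-c; print(np.hypot(*p),np.degrees(np.arctan2(p[1],p[0])))
a0=np.arctan2(p[1],p[0])
for d in range(10,81,10):
    a=a0-np.radians(d); P=c+75*np.array([np.cos(a),np.sin(a)]); print(d,np.round(np.radians(d),3),np.round(tool([*P,o['ee_pos'][2]]),1))
E
```

```text
t: 12.3
ee_pos: [516.8, -181.2, 123.7]
orientation: [-2.753, -1.513, 0.0]
ft_force: [-1.6, 0.9, 3.1]
width: 23.0
grasp_force: 30.0
t 12.3 pos [ 516.8 -181.2  123.7] yaw_y -32.4 down [-0.  0. -1.] q16 [-0.36  0.21] F [-1.6  0.9  3.1] w 23.0 30.0
[553.6, -117.7, 122] -> [73.3 -2.9  1.7]
73.38374854235056 -120.13464824292885
10 0.175 [ -1. -13.   0.]
20 0.349 [  1.9 -25.7   0. ]
30 0.524 [  6.9 -37.8   0. ]
40 0.698 [ 14.  -48.8   0. ]
50 0.873 [ 22.9 -58.4   0. ]
60 1.047 [ 33.3 -66.3   0. ]
70 1.222 [ 44.9 -72.3   0. ]
80 1.396 [ 57.4 -76.2   0. ]
```

```bash
python3 -m creep '[{"translation":[-0.7,-6.5,0],"angular":[0,0,0.087],"jaw":0},{"translation":[-0.7,-13,0],"angular":[0,0,0.175],"jaw":0},{"translation":[0.3,-19.5,0],"angular":[0,0,0.262],"jaw":0},{"translation":[1.9,-25.7,0],"angular":[0,0,0.349],"jaw":0},{"translation":[4.2,-32,0],"angular":[0,0,0.436],"jaw":0},{"translation":[6.9,-37.8,0],"angular":[0,0,0.524],"jaw":0},{"translation":[10.2,-43.5,0],"angular":[0,0,0.611],"jaw":0},{"translation":[14,-48.8,0],"angular":[0,0,0.698],"jaw":0}]'; cat > arc.py <<'E'
from h import *
import sys
st()
o=ctrl.get_obs(); c=np.array([553.6,-117.7]); p=o['ee_pos'][:2]-c; print(np.hypot(*p),np.degrees(np.arctan2(p[1],p[0])))
a0=np.arctan2(p[1],p[0])
for d in [float(x) for x in sys.argv[1:]]:
    a=a0-np.radians(d); P=c+75*np.array([np.cos(a),np.sin(a)]); print(d,np.round(np.radians(d),3),np.round(tool([*P,o['ee_pos'][2]]),1))
E
python3 arc.py 5 10 15 20 25 30 35
```

```text
t: 13.3
ee_pos: [484.8, -142.3, 123.7]
orientation: [-3.105, -0.476, -0.005]
ft_force: [6.9, 7.0, -4.4]
width: 23.2
grasp_force: 30.0
t 13.3 pos [ 484.8 -142.3  123.7] yaw_y -72.6 down [ 0.003  0.001 -1.   ] q16 [-0.31  0.95] F [ 6.9  7.  -4.4] w 23.2 30.0
73.12167374353331 -160.3077679458294
5.0 0.087 [-1.8 -6.5 -0. ]
10.0 0.175 [ -1.3 -13.   -0. ]
15.0 0.262 [ -0.1 -19.4  -0. ]
20.0 0.349 [  1.6 -25.7  -0. ]
25.0 0.436 [  3.9 -31.9   0. ]
30.0 0.524 [  6.7 -37.8   0. ]
35.0 0.611 [ 10.  -43.4   0. ]
```

```bash
python3 -m creep '[{"translation":[0,-6.5,0],"angular":[0,0,0.087],"jaw":0},{"translation":[0.5,-13,0],"angular":[0,0,0.175],"jaw":0},{"translation":[1.5,-19.4,0],"angular":[0,0,0.262],"jaw":0},{"translation":[3,-25.7,0],"angular":[0,0,0.349],"jaw":0},{"translation":[5.2,-31.5,0],"angular":[0,0,0.436],"jaw":0},{"translation":[8,-37.3,0],"angular":[0,0,0.524],"jaw":0},{"translation":[9.5,-40,0],"angular":[0,0,0.567],"jaw":0},{"translation":[9.5,-40,0],"angular":[0,0,0.567],"jaw":0}]'; python3 arc.py 5 10; python3 - <<'E'
from h import *
im=snap('top','t4'); im2=snap('scene','s4')
z=lambda a:cv2.resize(a,(400,400),interpolation=cv2.INTER_CUBIC)[:,:,::-1]
cv2.imwrite('pics/z4.png',np.hstack([z(im2[210:290,235:315]),z(im[200:280,310:390])]))
E
```

```text
t: 14.3
ee_pos: [481.7, -101.5, 123.7]
orientation: [-3.114, 0.407, -0.004]
ft_force: [4.5, 3.8, -3.5]
width: 22.8
grasp_force: 30.0
t 14.3 pos [ 481.7 -101.5  123.7] yaw_y -104.9 down [ 0.003  0.    -1.   ] q16 [-0.23  1.6 ] F [ 4.5  3.8 -3.5] w 22.8 30.0
73.74301226226632 167.31945798117792
5.0 0.087 [-1.2 -6.5  0. ]
10.0 0.175 [ -0.6 -13.    0. ]
```

View pics/z4.png

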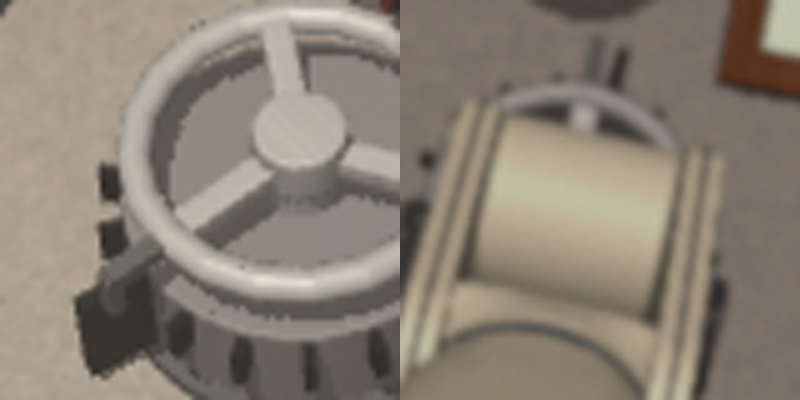

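```bash
python3 - <<'E'
from h import *
np.set_printoptions(precision=1,suppress=True)
T=lambda x,y:(310+x/5-.4,200+y/5-.4); S=lambda x,y:(235+x/5-.4,210+y/5-.4)
for h in([555.9,-118.8],[553.6,-117.7]):
  for n,uv,z in [('mark out',T(223,48),65),('mark in',T(216,80),65),('ptr',T(198,40),85),('ptr',T(194,75),85)]:
    p=at('top',uv,z); d=p[:2]-h; print(n,p,np.hypot(*d),np.degrees(np.arctan2(d[1],d[0])))
h=[551.3,-116.5]
for n,uv,z in [('mark outL',S(76,298),65),('mark outR',S(92,312),65),('ptr tip',S(114,308),73)]:
    p=at('scene',uv,z); d=p[:2]-h; print(n,p,np.hypot(*d),np.degrees(np.arctan2(d[1],d[0])))
# scene predictions
c=np.array([553.6,-117.7])
print(at('scene',S(299,130),110),at('top',T(183,110-0),110))
E
```

```text
mark out [ 667.8 -158.3   65. ] 118.62358544021565 -19.43239112592736
mark in [ 647.8 -153.7   65. ] 98.35274093148 -20.79214259307184
ptr [ 667.1 -141.9   85. ] 113.53242969746279 -11.732389906409088
ptr [ 645.5 -139.2   85. ] 91.91668493655784 -12.809456094865192
mark out [ 667.8 -158.3   65. ] 121.15883468962258 -19.56108632105809
mark in [ 647.8 -153.7   65. ] 100.89365115093615 -20.912483120264156
ptr [ 667.1 -141.9   85. ] 116.0096533074219 -12.033334512408656
ptr [ 645.5 -139.2   85. ] 94.40500165245003 -13.150964358243217
mark outL [ 662.1 -159.6   65. ] 118.89951070587499 -21.23888073365963
mark outR [ 663.4 -149.    65. ] 116.7501176663259 -16.16013847456356
ptr tip [ 659.4 -138.6   73. ] 110.35735020493648 -11.55908067291402
[ 554.2 -116.   110. ] [ 617.7 -130.7  110. ]
```

```bash
python3 -m creep '[{"translation":[0,-2.5,0],"angular":[0,0,0.033],"jaw":0},{"translation":[0,-5,0],"angular":[0,0,0.066],"jaw":0},{"translation":[0,-7.5,0],"angular":[0,0,0.1],"jaw":0},{"translation":[0.4,-10,0],"angular":[0,0,0.134],"jaw":0},{"translation":[0.4,-10,0],"angular":[0,0,0.134],"jaw":0},{"translation":[0.4,-10,0],"angular":[0,0,0.134],"jaw":0},{"translation":[0.4,-10,0],"angular":[0,0,0.134],"jaw":0},{"translation":[0.4,-10,0],"angular":[0,0,0.134],"jaw":0}]'; python3 arc.py; python3 - <<'E'
from h import *
im=snap('top','t5'); im2=snap('scene','s5')
z=lambda a:cv2.resize(a,(400,400),interpolation=cv2.INTER_CUBIC)[:,:,::-1]
cv2.imwrite('pics/z5.png',np.hstack([z(im2[240:290,240:290]),z(im[195:235,330:370])]))
E
```

```text
t: 15.4
ee_pos: [484.1, -92.2, 123.7]
orientation: [-3.08, 0.614, -0.003]
ft_force: [4.0, 4.5, -2.9]
width: 23.1
grasp_force: 30.0
t 15.4 pos [484.1 -92.2 123.7] yaw_y -112.5 down [ 0.002  0.001 -1.   ] q16 [-0.21  1.75] F [ 4.   4.5 -2.9] w 23.1 30.0
74.01018367104706 159.8542811353065
```

View pics/z5.png

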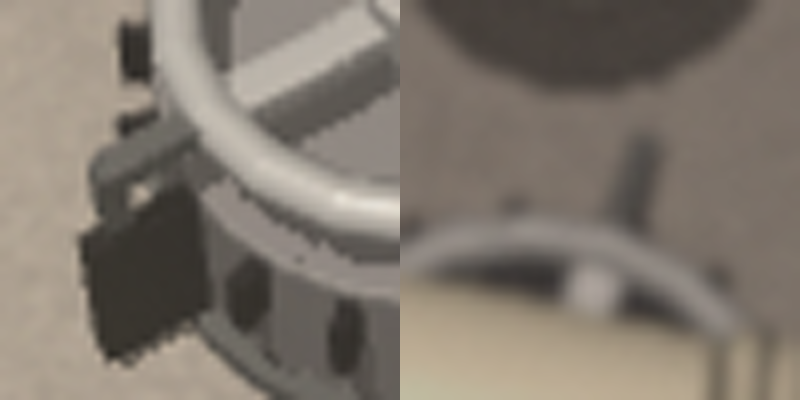

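```bash
python3 -m creep '[{"translation":[0,0,0],"angular":[0,0,0],"jaw":0.5},{"translation":[0,0,0],"angular":[0,0,0],"jaw":0.5},{"translation":[0,0,0],"angular":[0,0,0],"jaw":0.5},{"translation":[0,0,0],"angular":[0,0,0],"jaw":0.5},{"translation":[0,0,-20],"angular":[0,0,0],"jaw":0.5},{"translation":[0,0,-50],"angular":[0,0,0],"jaw":1},{"translation":[0,0,-85],"angular":[0,0,0],"jaw":1},{"translation":[0,0,-115],"angular":[0,0,0],"jaw":1}]'; python3 -c "
from h import *
st([538,-405,240])"
```

```text
t: 16.5
ee_pos: [483.1, -92.7, 239.9]
orientation: [3.081, -0.615, 0.001]
ft_force: [0.8, 0.3, 0.2]
width: 70.6
grasp_force: 0.0
t 16.5 pos [483.1 -92.7 239.9] yaw_y -112.6 down [ 0. -0. -1.] q16 [-0.21  1.75] F [0.8 0.3 0.2] w 70.6 0.0
[538, -405, 240] -> [170.6 267.3   0. ]
```

```bash
python3 -m creep '[{"translation":[20,30,0],"angular":[0,0,0.15],"jaw":1},{"translation":[45,70,0],"angular":[0,0,0.32],"jaw":1},{"translation":[72,112,0],"angular":[0,0,0.5],"jaw":1},{"translation":[98,154,0],"angular":[0,0,0.68],"jaw":1},{"translation":[124,196,0],"angular":[0,0,0.86],"jaw":1},{"translation":[148,232,0],"angular":[0,0,1.02],"jaw":1},{"translation":[170.6,267.3,0],"angular":[0,0,1.124],"jaw":1},{"translation":[170.6,267.3,0],"angular":[0,0,1.124],"jaw":1}]'; python3 - <<'E'
from h import *
im=snap('top','t6'); im2=snap('scene','s6'); st([538,-405,170])
z=lambda a:cv2.resize(a,(400,400),interpolation=cv2.INTER_CUBIC)[:,:,::-1]
cv2.imwrite('pics/z6.png',np.hstack([z(im2[120:230,150:260]),z(im2[200:290,235:325])]))
E
```

```text
t: 17.5
ee_pos: [537.8, -407.5, 238.1]
orientation: [2.276, -2.165, 0.001]
ft_force: [-0.0, -0.1, 0.1]
width: 87.8
grasp_force: 0.0
t 17.6 pos [ 537.5 -404.7  238.1] yaw_y -177.0 down [-0.001  0.001 -1.   ] q16 [-0.66  2.43] F [-0.5  0.  -1.2] w 87.9 0.0
[538, -405, 170] -> [ 0.4 -0.6 68.1]
```

View pics/z6.png

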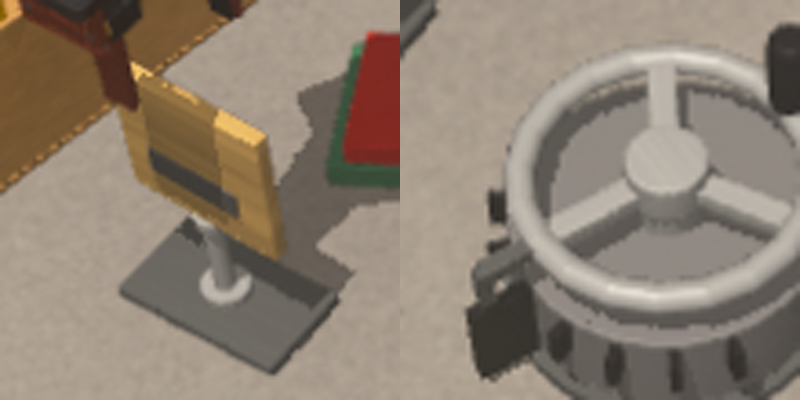

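```bash
python3 -m creep '[{"translation":[0,0,20],"angular":[0,0,0],"jaw":1},{"translation":[0,0,45],"angular":[0,0,0],"jaw":1},{"translation":[0,0,68],"angular":[0,0,0],"jaw":1},{"translation":[0,0,68],"angular":[0,0,0],"jaw":0},{"translation":[0,0,68],"angular":[0,0,0],"jaw":0},{"translation":[0,0,68],"angular":[0,0,0],"jaw":0},{"translation":[0,0,68],"angular":[0,0,0],"jaw":0},{"translation":[0,0,68],"angular":[0,0,0],"jaw":0}]'; python3 -m creep '[{"translation":[0,0,0],"angular":[0,0,0],"jaw":0},{"translation":[0,0,0],"angular":[0,0,0],"jaw":0},{"translation":[0,0,0],"angular":[0,0,0],"jaw":0},{"translation":[0,0,0],"angular":[0,0,0],"jaw":0},{"translation":[0,0,0],"angular":[0,0,0],"jaw":0},{"translation":[0,0,0],"angular":[0,0,0],"jaw":0},{"translation":[0,0,0],"angular":[0,0,0],"jaw":0},{"translation":[0,0,0],"angular":[0,0,0],"jaw":0}]'; python3 -c "
from h import *
st([538,-405,170]); print(ctrl.get_obs()['moment'])"
```

```text
t: 18.6
ee_pos: [538.1, -405.1, 171.2]
orientation: [-2.279, 2.162, -0.001]
ft_force: [0.6, -0.1, -0.4]
width: 41.3
grasp_force: 0.0
t: 19.6
ee_pos: [538.3, -405.0, 170.7]
orientation: [-2.279, 2.162, -0.001]
ft_force: [5.1, 0.3, -3.1]
width: 13.6
grasp_force: 29.9
t 19.6 pos [ 538.3 -405.   170.7] yaw_y -177.0 down [ 0.001 -0.    -1.   ] q16 [-0.66  2.43] F [ 5.1  0.3 -3.1] w 13.6 29.9
[538, -405, 170] -> [0.  0.3 0.7]
[ 0.12824389 -0.5707853  -0.03638266]
```

```bash
python3 -m creep '[{"translation":[0,0,0],"angular":[0,0,-0.1],"jaw":0},{"translation":[0,0,0],"angular":[0,0,-0.22],"jaw":0},{"translation":[0,0,0],"angular":[0,0,-0.36],"jaw":0},{"translation":[0,0,0],"angular":[0,0,-0.5],"jaw":0},{"translation":[0,0,0],"angular":[0,0,-0.64],"jaw":0},{"translation":[0,0,0],"angular":[0,0,-0.78],"jaw":0},{"translation":[0,0,0],"angular":[0,0,-0.92],"jaw":0},{"translation":[0,0,0],"angular":[0,0,-1.05],"jaw":0}]';  python3 -c "
from h import *
st(); print(ctrl.get_obs()['moment'])"
```

```text
t: 20.6
ee_pos: [538.4, -404.9, 170.7]
orientation: [-3.057, 0.722, -0.001]
ft_force: [5.0, 1.3, -2.8]
width: 13.9
grasp_force: 29.9
t 20.6 pos [ 538.4 -404.9  170.7] yaw_y -116.6 down [ 0.001 -0.    -1.   ] q16 [-0.66  1.37] F [ 5.   1.3 -2.8] w 13.9 29.9
[ 0.08917567 -0.639541   -0.037214  ]
```

```bash
python3 -m creep '[{"translation":[0,0,0],"angular":[0,0,-0.13],"jaw":0},{"translation":[0,0,0],"angular":[0,0,-0.26],"jaw":0},{"translation":[0,0,0],"angular":[0,0,-0.4],"jaw":0},{"translation":[0,0,0],"angular":[0,0,-0.54],"jaw":0},{"translation":[0,0,0],"angular":[0,0,-0.68],"jaw":0},{"translation":[0,0,0],"angular":[0,0,-0.82],"jaw":0},{"translation":[0,0,0],"angular":[0,0,-0.96],"jaw":0},{"translation":[0,0,0],"angular":[0,0,-1.1],"jaw":0}]'; python3 -m creep '[{"translation":[0,0,0],"angular":[0,0,-0.14],"jaw":0},{"translation":[0,0,0],"angular":[0,0,-0.28],"jaw":0},{"translation":[0,0,0],"angular":[0,0,-0.42],"jaw":0},{"translation":[0,0,0],"angular":[0,0,-0.56],"jaw":0},{"translation":[0,0,0],"angular":[0,0,-0.7],"jaw":0},{"translation":[0,0,0],"angular":[0,0,-0.84],"jaw":0},{"translation":[0,0,0],"angular":[0,0,-0.96],"jaw":0},{"translation":[0,0,0],"angular":[0,0,-1.02],"jaw":0}]';  python3 -c "
from h import *
st()"
```

```text
t: 21.6
ee_pos: [538.5, -404.8, 170.7]
orientation: [2.984, 0.983, 0.001]
ft_force: [4.9, 0.9, -1.9]
width: 13.8
grasp_force: 29.9
t: 22.6
ee_pos: [538.3, -404.7, 170.7]
orientation: [2.127, 2.312, 0.001]
ft_force: [5.5, 1.2, -1.8]
width: 13.7
grasp_force: 29.9
t 22.6 pos [ 538.3 -404.7  170.7] yaw_y 4.8 down [ 0.001  0.    -1.   ] q16 [-0.66 -0.75] F [ 5.5  1.2 -1.8] w 13.7 29.9
```

```bash
cat > fl.py <<'E'
from h import *
from scipy.ndimage import map_coordinates, gaussian_filter
def edge(c,img,A,B,z,rng=12):
    """find edge points near the world segment A-B at height z, return world yaw of fitted line"""
    g=gaussian_filter(cv2.cvtColor(cv2.imread(img),cv2.COLOR_BGR2GRAY).astype(float),.7)
    A,B=np.array(A,float),np.array(B,float); d=(B-A)/np.linalg.norm(B-A); n=np.array([d[1],-d[0]])
    s=np.linspace(-rng,rng,8*rng+1); pts=[]
    for t in np.linspace(.08,.92,30):
        W=A+(B-A)*t+s[:,None]*n; uv=pix(c,np.c_[W,np.full(len(s),z)])
        v=map_coordinates(g,[uv[:,1],uv[:,0]],order=1); k=np.abs(np.gradient(v)); i=k.argmax()
        if k[i]>.5: pts.append(W[i])
    pts=np.array(pts,np.float32)
    vx,vy,x0,y0=cv2.fitLine(pts,cv2.DIST_HUBER,0,.5,.01).ravel()
    r=(pts-[x0,y0])@[vy,-vx]
    return round(float((np.degrees(np.arctan2(vy,vx))+180)%180),2),np.round([x0,y0],1),len(pts),round(float(np.median(abs(r))),2)
E
python3 - <<'E'
from fl import *
u=np.array([np.cos(np.radians(5)),np.sin(np.radians(5))]); v=np.array([-u[1],u[0]])
for c,im,o in [('scene','pics/scene0.png',[531,-406]),('scene','pics/s6.png',[531,-406]),('top','pics/top0.png',[538,-408])]:
    o=np.array(o,float)
    print(c,im,'far',edge(c,im,o+40*u+70*v,o+40*u-70*v,12),'y-',edge(c,im,o-40*u-70*v,o+40*u-70*v,12),'y+',edge(c,im,o-40*u+70*v,o+40*u+70*v,12))
    print(' near',edge(c,im,o-40*u+70*v,o-40*u-70*v,12))
E
```

```text
scene pics/scene0.png far (94.87, array([ 580.5, -389.9], dtype=float32), 30, 0.3) y- (5.03, array([ 543.8, -472.6], dtype=float32), 30, 0.51) y+ (6.44, array([ 530.1, -328.9], dtype=float32), 30, 0.64)
 near (93.61, array([ 496.2, -399.2], dtype=float32), 30, 0.64)
scene pics/s6.png far (94.71, array([ 581.5, -401.8], dtype=float32), 30, 0.34) y- (5.03, array([ 543.8, -472.6], dtype=float32), 30, 0.49) y+ (6.45, array([ 530.1, -328.9], dtype=float32), 30, 0.67)
 near (93.64, array([ 496.2, -399.3], dtype=float32), 30, 0.62)
top pics/top0.png far (89.56, array([ 571.5, -411. ], dtype=float32), 30, 1.67) y- (2.18, array([ 529.5, -476.2], dtype=float32), 18, 0.59) y+ (5.86, array([ 537.4, -334.2], dtype=float32), 30, 0.38)
 near (93.76, array([ 498.4, -414.8], dtype=float32), 30, 1.62)
```

```bash
python3 -m creep '[{"translation":[0,0,0],"angular":[0,0,0],"jaw":0.4},{"translation":[0,0,0],"angular":[0,0,0],"jaw":0.6},{"translation":[0,0,0],"angular":[0,0,0],"jaw":0.8},{"translation":[0,0,0],"angular":[0,0,0],"jaw":1},{"translation":[0,0,-25],"angular":[0,0,0],"jaw":1},{"translation":[0,0,-60],"angular":[0,0,0],"jaw":1},{"translation":[-40,0,-80],"angular":[0,0,0],"jaw":1},{"translation":[-100,0,-80],"angular":[0,0,0],"jaw":1}]'; python3 - <<'E'
from fl import *
st([440,62,200])
u=np.array([np.cos(np.radians(5)),np.sin(np.radians(5))]); v=np.array([-u[1],u[0]]); o=np.array([538.,-405])
im=snap('scene','s7'); t=snap('top','t7')
for c in('scene','top'):
  for k in(7,-7): print(c,k,edge(c,f"pics/{'s' if c=='scene' else 't'}7.png",o+k*u+65*v,o+k*u-65*v,202,6))
z=lambda a:cv2.resize(a,(400,400),interpolation=cv2.INTER_CUBIC)[:,:,::-1]
z2=lambda a:cv2.resize(a,(400,200),interpolation=cv2.INTER_CUBIC)[:,:,::-1]
cv2.imwrite('pics/z7.png',np.hstack([z(im[125:225,160:260]),np.vstack([z2(t[225:275,400:500]),z2(im[240:300,350:470])])]))
E
```

```text
t: 23.6
ee_pos: [547.5, -505.3, 254.1]
orientation: [2.125, 2.309, 0.0]
ft_force: [0.5, -1.9, -0.1]
width: 87.3
grasp_force: 0.0
t 23.6 pos [ 547.5 -505.3  254.1] yaw_y 4.8 down [ 0.003 -0.003 -1.   ] q16 [-0.76 -0.84] F [ 0.5 -1.9 -0.1] w 87.3 0.0
[440, 62, 200] -> [574.4 -60.3  52.1]
scene 7 (94.52, array([ 544.1, -404.6], dtype=float32), 30, 0.41)
scene -7 (94.82, array([ 530.9, -402.6], dtype=float32), 30, 0.35)
top 7 (95.15, array([ 544.8, -404.3], dtype=float32), 30, 1.05)
top -7 (95.15, array([ 531.6, -405.1], dtype=float32), 30, 0.38)
```

View pics/z7.png

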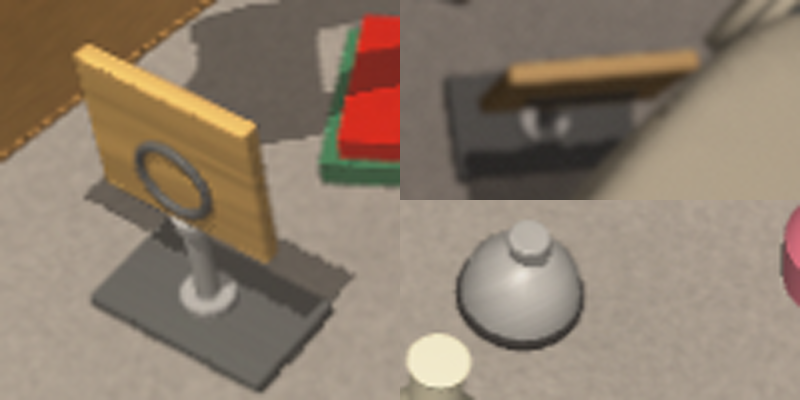

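```bash
python3 -m creep '[{"translation":[30,-3,0],"angular":[0,0,0],"jaw":0},{"translation":[80,-8,0],"angular":[0,0,0],"jaw":0},{"translation":[138,-14,0],"angular":[0,0,0],"jaw":0},{"translation":[196,-20,0],"angular":[0,0,0],"jaw":0},{"translation":[254,-26,0],"angular":[0,0,0],"jaw":0},{"translation":[312,-33,0],"angular":[0,0,0],"jaw":0},{"translation":[370,-39,0],"angular":[0,0,0],"jaw":0},{"translation":[425,-45,0],"angular":[0,0,0],"jaw":0}]'; python3 -c "
from h import *
st([440.3,61.8,90])
S=lambda x,y:(350+x*.3-.35,240+y*.3-.35)
print(at('scene',S(130,30),75))"
```

```text
t: 24.7
ee_pos: [465.8, -82.6, 250.7]
orientation: [-2.13, -2.309, -0.0]
ft_force: [0.0, 0.1, -0.1]
width: 11.3
grasp_force: 0.0
t 24.7 pos [465.8 -82.6 250.7] yaw_y 4.6 down [ 0.  0. -1.] q16 [-0.2  -0.28] F [ 0.   0.1 -0.1] w 11.3 0.0
[440.3, 61.8, 90] -> [146.  -13.8 160.8]
[434.99868635  60.32616927  75.        ]
```

```bash
python3 -m creep '[{"translation":[50,-5,0],"angular":[0,0,0],"jaw":0},{"translation":[100,-10,0],"angular":[0,0,0],"jaw":0},{"translation":[135,-12,15],"angular":[0,0,0],"jaw":0},{"translation":[145,-13,50],"angular":[0,0,0],"jaw":0},{"translation":[145,-12,90],"angular":[0,0,0],"jaw":0},{"translation":[145,-12,125],"angular":[0,0,0],"jaw":0},{"translation":[145,-12,150],"angular":[0,0,0],"jaw":0},{"translation":[145,-12,161],"angular":[0,0,0],"jaw":0}]'; python3 -c "
from h import *
st([439,61.8,75],[439,61.8,67])"
```

```text
t: 25.7
ee_pos: [442.0, 59.0, 88.5]
orientation: [-2.129, -2.308, 0.003]
ft_force: [-0.2, 0.6, 0.0]
width: 0.6
grasp_force: 0.0
t 25.7 pos [442.   59.   88.5] yaw_y 4.6 down [-0.002 -0.    -1.   ] q16 [0.11 0.02] F [-0.2  0.6  0. ] w 0.6 0.0
[439, 61.8, 75] -> [ 3.1 -2.7 13.6]
[439, 61.8, 67] -> [ 3.1 -2.7 21.6]
```

```bash
python3 -m creep '[{"translation":[1,-1,6],"angular":[0,0,0],"jaw":0},{"translation":[1,-1,11],"angular":[0,0,0],"jaw":0},{"translation":[1,-1,15],"angular":[0,0,0],"jaw":0},{"translation":[1,-1,18],"angular":[0,0,0],"jaw":0},{"translation":[1,-1,20.5],"angular":[0,0,0],"jaw":0},{"translation":[1,-1,22],"angular":[0,0,0],"jaw":0},{"translation":[1,-1,22.5],"angular":[0,0,0],"jaw":0},{"translation":[1,-1,22.5],"angular":[0,0,0],"jaw":0}]'; python3 -c "
from h import *
st([439,61.8,67])"
```

```text
t: 26.7
ee_pos: [442.5, 59.8, 67.4]
orientation: [2.129, 2.309, 0.001]
ft_force: [1.2, 0.5, 4.1]
width: 0.5
grasp_force: 2.4
t 26.7 pos [442.5  59.8  67.4] yaw_y 4.6 down [ 0.001  0.    -1.   ] q16 [0.11 0.03] F [1.2 0.5 4.1] w 0.5 2.4
[439, 61.8, 67] -> [ 2.2 -3.3  0.4]
```

Pressing; a little further to reach the stop, then check force.

```bash
python3 -m creep '[{"translation":[0,0,0.4],"angular":[0,0,0],"jaw":0},{"translation":[0,0,0.8],"angular":[0,0,0],"jaw":0},{"translation":[0,0,1.2],"angular":[0,0,0],"jaw":0},{"translation":[0,0,1.6],"angular":[0,0,0],"jaw":0},{"translation":[0,0,1.8],"angular":[0,0,0],"jaw":0},{"translation":[0,0,1.8],"angular":[0,0,0],"jaw":0},{"translation":[0,0,1.8],"angular":[0,0,0],"jaw":0},{"translation":[0,0,1.8],"angular":[0,0,0],"jaw":0}]'
```

```text
t: 27.7
ee_pos: [442.7, 59.8, 66.8]
orientation: [2.129, 2.309, 0.002]
ft_force: [-3.6, -0.7, 25.4]
width: 0.5
grasp_force: 12.4
```

```bash
python3 -m creep '[{"translation":[0,0,-5],"angular":[0,0,0],"jaw":0},{"translation":[0,0,-15],"angular":[0,0,0],"jaw":0},{"translation":[0,0,-35],"angular":[0,0,0],"jaw":0},{"translation":[0,0,-65],"angular":[0,0,0],"jaw":0},{"translation":[0,0,-100],"angular":[0,0,0],"jaw":0},{"translation":[0,0,-130],"angular":[0,0,0],"jaw":0},{"translation":[0,0,-145],"angular":[0,0,0],"jaw":0},{"translation":[0,0,-145],"angular":[0,0,0],"jaw":0}]'; python3 - <<'E'
from fl import *
st()
u=np.array([np.cos(np.radians(5)),np.sin(np.radians(5))]); v=np.array([-u[1],u[0]]); o=np.array([538.,-405])
a=snap('scene','s8'); snap('top','t8')
for c in('scene','top'):
  for k in(7,-7): print(c,k,edge(c,f"pics/{c[0]}8.png",o+k*u+65*v,o+k*u-65*v,202,6))
b=cv2.imread('pics/s6.png')[:,:,::-1]; c=cv2.imread('pics/s3.png')[:,:,::-1]; s0=cv2.imread('pics/scene0.png')[:,:,::-1]
df=lambda a,b,r:(np.abs(a.astype(int)-b).max(2)[r[1]:r[3],r[0]:r[2]]>40).sum()
print('dial',df(a,b,(240,240,290,290)),'vase/stand',df(a,c,(325,270,395,366)))
for n,r in dict(mug=(421,324,466,383),jar=(490,298,530,356),bowl=(191,291,253,346),tin=(360,376,404,428),candle=(254,330,286,378),books=(241,129,312,173),frame=(142,233,235,312),bell=(368,245,406,285)).items(): print(n,df(a,s0,r))
E
```

```text
t: 28.7
ee_pos: [442.2, 59.8, 210.8]
orientation: [2.129, 2.309, 0.001]
ft_force: [-0.2, -0.2, -0.6]
width: 0.1
grasp_force: 0.0
t 28.7 pos [442.2  59.8 210.8] yaw_y 4.6 down [ 0.001  0.    -1.   ] q16 [0.11 0.03] F [-0.2 -0.2 -0.6] w 0.1 0.0
scene 7 (94.58, array([ 544.2, -405.7], dtype=float32), 30, 0.39)
scene -7 (94.75, array([ 531.3, -405.4], dtype=float32), 30, 0.33)
top 7 (95.33, array([ 544.1, -389.4], dtype=float32), 30, 0.98)
top -7 (95.01, array([ 531.7, -404.3], dtype=float32), 30, 0.29)
dial 0 vase/stand 0
mug 0
jar 0
bowl 0
tin 0
candle 0
books 0
frame 0
bell 227
```

```bash
python3 -c "
from workcell import ctrl
print(ctrl.close_job())"
```

```text
the job is handed in; nothing more can be done
None
```

I did all four steps in order and handed the job in at about 29 s. The vase stands upright mid-stand, the pointer is over the long mark, the ring face looks at the customers square to its foot, and the bell was pressed to its stop (25 N) and released. Its spring-back is the one thing I couldn't confirm, as the gripper was in the way, and the other goods I compared in the pictures had not moved.

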